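# Close two storage pots with lids from the lid rack

### The job

The two storage pots stand open and their wooden lids stand on edge in the wire lid rack. Put each lid, knob up and collar down, on the pot it fits, so that it lies flat and fully home in the recess of the pot's mouth. Leave the pots, the spice jar, the salt shaker, the mug, the cup and the fork standing or lying where they are, and leave everything released and at rest.

Things in the scene. Friction and masses are not known exactly. Their poses are not given: they have to be found in the camera images.
- big_lid: larger round wooden lid, 0.13 kg: flange disc 104 mm across, 8 thick; below it a ring collar 82 across, 10 deep; above it a straight round knob 26 across, 40 tall. Origin: centre of the flange's underside, z out of the knob side (collar z -10 to 0, flange 0 to 8, knob 8 to 48 mm). Starts on edge in the rack, z about level. Its knob can be pinched with the tool at 45 degrees to the knob's axis
- small_lid: smaller round wooden lid, 0.1 kg: flange disc 84 mm across, 8 thick; collar 62 across, 10 deep; knob, origin and axes as for the larger lid. It stands on edge in the other place of the rack
- lid_rack: fixed steel-wire rack, 220 mm long (its y), 112 wide (x), origin at the centre of its underside. The lids stand on edge across two rails along y; both knobs point to the rack's -y. Behind each lid is a wire loop 64 mm high and 49 wide; before it two short wires, 36 high, lean outwards. A lid is free when raised 65 mm. The front lid bars a slanted tool from the rear lid's knob
- big_pot: larger white stoneware pot, loose, 1.6 kg, 122 mm in diameter and 100 mm high, open. Origin: centre of its underside, z up. Mouth: a recess 109 mm in diameter and 7 mm deep, its bottom a ledge about the 92 mm bore
- small_pot: smaller white stoneware pot, loose, 1.6 kg, 102 mm in diameter and 84 mm high, open. Origin: centre of its underside, z up. Mouth: a recess 89 mm in diameter and 7 mm deep, its bottom a ledge about the 72 mm bore
- big_pot_seat (a point): centre of the larger pot's ledge, 93 mm above the pot's underside: the larger lid's origin comes here when it is home
- small_pot_seat (a point): centre of the smaller pot's ledge, 77 mm above the pot's underside: the smaller lid's origin comes here when it is home
- spice_jar: bystander: upright spice jar with a black cap, 41 mm in diameter and 105 mm high; origin at the centre of its underside
- salt_mill: bystander: small glass salt shaker with a grey top, 44 mm in diameter and 90 mm high; origin at the centre of its underside
- mug: bystander: two-tone mug with a handle, 92x127 mm and 93 mm high; origin at its underside
- cup: bystander: green ceramic cup without handle, 66 mm in diameter and 90 mm high; origin at the centre of its underside
- fork: bystander: steel fork lying flat, 204x28x18 mm; origin at its underside
- front_place (a point): in the rack's front (-y) place: where the flange's underside stands, on the rack's middle line, 67 mm high; the lid's centre is 73 mm high for the larger lid, 61 mm for the smaller
- rear_place (a point): the same point of the rack's rear (+y) place, 76 mm behind the front one
Things that resemble listed ones, but are neither listed nor needed, are in the scene too. Leave any green or yellow look-alike of the big_lid alone.

How it is judged (in metres and radians):
At the end, for the whole second after the job is handed in: Each lid lies knob up in the recess of its own pot: its origin within 5 mm sideways and 6 mm in all of the seat point of the pot, and no more than 2.5 mm above it, level within 0.05 rad, at rest and released; both pots upright on the worktop (horizontal distance between big_lid and big_pot_seat below 0.005 m and horizontal distance between small_lid and small_pot_seat below 0.005 m and distance between big_lid and big_pot_seat below 0.006 m and distance between small_lid and small_pot_seat below 0.006 m and z of big_lid in the frame of big_pot_seat below 0.0025 m and z of small_lid in the frame of small_pot_seat below 0.0025 m and angle between each of big_lid, small_lid, big_pot, small_pot's own z axis and vertical below 0.05 rad and linear speed of each of big_lid, small_lid below 0.02 m/s); the robot touches nothing.
It fails at once if a pot is pushed more than 30 mm from its place, or tipped by more than 0.3 rad (distance of any of big_pot, small_pot from where it was at the start of the episode above 0.03 m or angle between any of big_pot, small_pot's own z axis and vertical above 0.3 rad).
It fails at once if a bystander (spice jar, salt shaker, mug, cup or fork) is moved by more than 30 mm or an upright one tipped by more than 0.4 rad (distance of any of spice_jar, salt_mill, mug, cup, fork from where it was at the start of the episode above 0.03 m or angle between any of spice_jar, salt_mill, mug, cup's own z axis and vertical above 0.4 rad).
It also fails if it takes over 67 s, if anything falls off the work surface, if the arm or the gripper's body presses on something with over 40 N, if the wrist force passes 120 N, or if a joint passes its speed limit or range.

### The arm

A 6-joint arm with a two-finger parallel gripper is mounted at the origin on a cart in front of the work surface, level with it; the furniture and walls round the work are solid. World frame = base frame: x ahead of the robot, y to its left, z up, the work surface at z = 0. Lengths are in mm, angles in rad, forces in N, time in s.
With the tool pointing down it reaches from about 350 to 975 mm from the base axis. Payload 7.1 kg.
Tool frame: the origin (TCP) lies midway between the tips of the shut fingers; the grasp point (between the pads) lies 19 mm behind it; z points along the fingers, y is the line along which they close (so a half turn about z gives the same grasp; the last joint's range is limited). The gripper opens to 88 mm and grips with 3 to 60 N. Pads are 20 mm wide; open, the fingers measure 115 mm over their backs; the gripper's body (75 mm by 178 mm) begins 61 mm behind the grasp point.
Start: joints at [-1.196, 0.423, 1.63, -0, 1.089, -0.019], TCP at [239.828, -577.137, 222.675] pointing down, gripper open.
Joint ranges: [-3, 3], [-0.9, 2.11], [0.09, 2.58], [-1.31, 4.45], [0.11, 2.69], [-2.54, 2.54]. Speed limits (rad/s): [2.39, 2.39, 3.01, 3.14, 3.14, 3.14].

### API

Orientations are given as a rotation vector (axis times angle).
In Python, from workcell import ctrl gives the robot as it stands. The module is installed in compiled form; this text tells all that it offers.
- The arm moves only by the tool servo_tool, never from a script. Its argument "increments" is a list of rows, each a list of 7 numbers: the shift along the world's x, y, z in cm, then the turn, a rotation vector about the world's x, y, z in degrees, then the opening, from -1 (shut) to 1 (fully open). A call has 1 to 20 rows; each row is the pose to reach, as a shift and turn from the pose commanded when the call began; what a row does not reach only later rows make up. A row lasts 1/12 s, in which the tool goes at most 41.7 mm and 7.16 degrees, less where a joint would pass 70% of its speed; a pose out of reach is approached as far as the arm can. A call with a gripper value outside its range is refused whole. The fingers move at their own pace and stop on an object; the grip force is fixed at half the most. Time passes only in rows, so rows that repeat a pose let the fingers close. It gives the time, the measured TCP pose, the force, the opening and the grip force at its end, in the units of the state.
- ctrl.get_obs(): the state, without advancing time (a new reading comes with each control period).
- ctrl.get_image(name): name is "scene" or "top" or "wrist"; returns a dict with "image" (480x640x3 uint8, red, green, blue), "fx", "fy", "cx", "cy" (pixels), "extrinsics" (4x4, takes a point from camera to world coordinates); the wrist camera has in their place "tool_from_camera" (4x4, takes a point from camera to tool coordinates, whose origin is the TCP and whose axes are the flange's). Camera axes: x right, y up, looking along -z (the intrinsics and any distortion apply to the point x, -y, -z); pixel columns grow to the right and rows downward; lengths in mm; the calibration is good to about 2 mm. The wrist camera is an equidistant fisheye: a pixel r from the principal point sees the ray r / f radians off the axis. A picture is of the moment at which its call begins: read the wrist's pose just before it. There is no depth.
- ctrl.close_job(): hands the job in; it is judged then, once.
The state is a dict: "t": time; "qpos": joint angles; "qvel": joint speeds; "joint_torque": joint torques, N m; "ee_pos": TCP position; "orientation": TCP orientation; "ft_force": force on the tool from outside, world axes, zero at the start; "moment": the same for the moment, N m; "width": finger opening in mm; "grasp_force": force on a finger pad.
Only numpy, scipy, OpenCV 4.12 (cv2) and the standard library are available. Lean on these libraries where they do the work, as an engineer would, in place of code of your own. Each camera call takes 0.05 s, during which the arm holds its last target. There are 200 camera calls.

## Working session

There is one attempt and no reset: what is moved stays moved. The work goes in short steps, Python scripts to look and compute and a tool call to move; the robot and the scene stay as the last step left them, time stands still between calls to the robot, and variables do not carry over. Pictures are saved under pics/ and viewed, at most 10 in all, crops included, and the job is handed in when it is done.

Besides the shell and the picture viewer there is one more tool, called after "Request:" as a command line: name --pt "numbers of a row" for each row, then --argument value for the rest. servo_tool: Moves the arm, as the interface text tells. Its arguments: {"type":"object","properties":{"increments":{"type":"array","items":{"type":"array","items":{"type":"number"}}}},"required":["increments"]}

```bash
mkdir -p pics; cat > h.py <<'E'
import numpy as np, cv2
from workcell import ctrl
from scipy.spatial.transform import Rotation as R
def snap(n,f):
    d=ctrl.get_image(n); cv2.imwrite('pics/%s.png'%f,d['image'][:,:,::-1]); np.save('pics/%s.npy'%f,{k:v for k,v in d.items()},allow_pickle=True); return d
def load(f): return np.load('pics/%s.npy'%f,allow_pickle=True).item()
def ray(d,u,v):
    E=np.array(d['extrinsics']); r=E[:3,:3]@np.array([(u-d['cx'])/d['fx'],-(v-d['cy'])/d['fy'],-1]); return E[:3,3],r/np.linalg.norm(r)
def onz(d,u,v,z):
    o,r=ray(d,u,v); return o+r*(z-o[2])/r[2]
def proj(d,p):
    E=np.linalg.inv(np.array(d['extrinsics'])); q=E[:3,:3]@np.array(p,float)+E[:3,3]
    return d['cx']+d['fx']*q[0]/-q[2], d['cy']-d['fy']*q[1]/-q[2]
E
python3 - <<'E'
from h import *
a=snap('scene','s0');b=snap('top','t0')
for d in(a,b): print({k:v for k,v in d.items() if k!='image'})
o=ctrl.get_obs();print(o)
E
```

```text
{'fx': 579.6608079517806, 'fy': 579.6608079517806, 'cx': 324.38229045428614, 'cy': 246.5478841190056, 'extrinsics': array([[-5.79553707e-01,  3.96422866e-01, -7.12015739e-01,
        -7.63264013e+02],
       [-8.14524384e-01, -2.54080918e-01,  5.21529400e-01,
         1.05439715e+03],
       [ 2.58365671e-02,  8.82208478e-01,  4.70149629e-01,
         9.12191619e+02],
       [ 0.00000000e+00,  0.00000000e+00,  0.00000000e+00,
         1.00000000e+00]])}
{'fx': 557.8587547543503, 'fy': 557.8587547543503, 'cx': 317.1315986676029, 'cy': 231.11633754444705, 'extrinsics': array([[-2.99817354e-02,  9.93784978e-01, -1.07203137e-01,
         3.48579026e+02],
       [-9.99522622e-01, -2.90077216e-02,  1.06338753e-02,
         1.44714139e+02],
       [ 7.45806675e-03,  1.07470782e-01,  9.94180269e-01,
         1.61105996e+03],
       [ 0.00000000e+00,  0.00000000e+00,  0.00000000e+00,
         1.00000000e+00]])}
{'t': 0.1, 'qpos': array([-1.19599716e+00,  4.23752033e-01,  1.63056953e+00, -3.49118078e-06,
        1.08860556e+00, -1.89615823e-02]), 'qvel': array([ 0.00011346, -0.00115632, -0.0026796 , -0.00237058,  0.00057108,
        0.0006817 ]), 'joint_torque': array([-1.53823181e-03, -5.45617604e+01, -2.74322748e+01,  6.45323494e-02,
        1.88234914e-02, -6.16924623e-06]), 'ee_pos': array([ 239.65911   , -576.70442735,  222.00447162]), 'orientation': array([-3.07961403e+00, -6.14275534e-01,  3.75610427e-04]), 'ft_force': array([-0.48994462, -0.68822094,  0.46098704]), 'moment': array([-0.0134926 , -0.0118812 ,  0.01704368]), 'grasp_force': 0.0, 'width': 87.61396174660848}
```

View pics/s0.png

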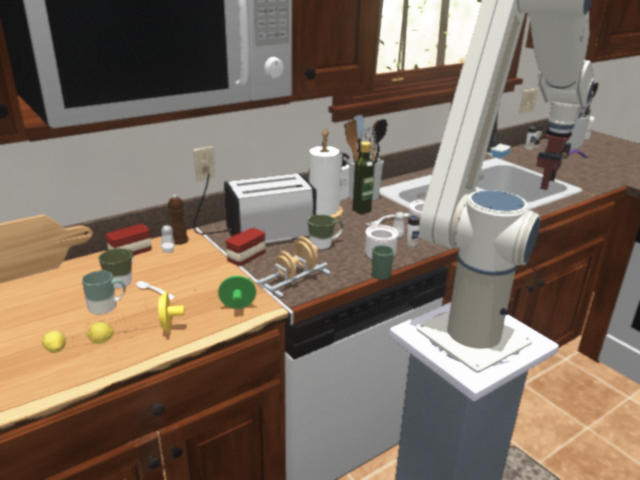

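View pics/t0.png

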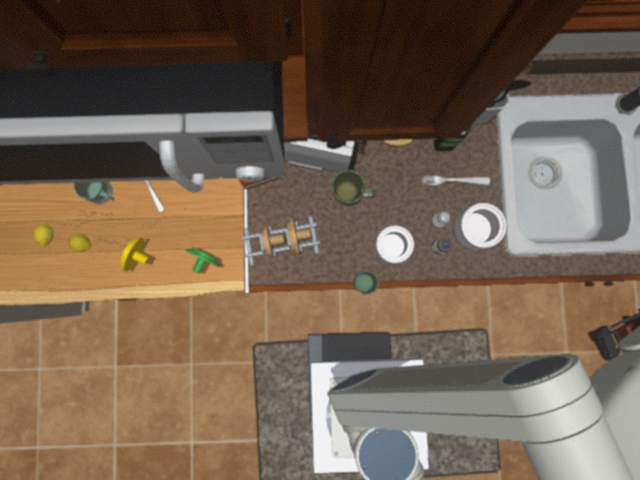

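```bash
python3 - <<'E'
from h import *
s=load('s0');t=load('t0')
A=cv2.resize(t['image'][160:300,235:515],None,fx=2.85,fy=2.85,interpolation=3)
B=cv2.resize(s['image'][200:300,230:440],None,fx=1.9,fy=1.9,interpolation=3)
C=np.zeros((600,800,3),np.uint8);C[:399,:798]=A[:399,:798];C[400:590,:399]=B[:190,:399]
cv2.imwrite('pics/c0.png',C[:,:,::-1])
im=t['image'];hsv=cv2.cvtColor(im,cv2.COLOR_RGB2HSV)
m=((hsv[...,1]<45)&(hsv[...,2]>150)).astype(np.uint8)*255
for (x0,x1,y0,y1,h) in [(370,420,220,270,84),(450,506,195,255,100)]:
    mm=np.zeros_like(m);mm[y0:y1,x0:x1]=m[y0:y1,x0:x1]
    c=max(cv2.findContours(mm,0,2)[0],key=cv2.contourArea)
    (u,v),r=cv2.minEnclosingCircle(c);e=cv2.fitEllipse(cv2.convexHull(c))
    print(u,v,r,e,onz(t,*e[0],h),'diam', np.linalg.norm(onz(t,u+r,v,h)-onz(t,u-r,v,h)))
hs=hsv
m=((hsv[...,0]>10)&(hsv[...,0]<25)&(hsv[...,1]>90)&(hsv[...,2]>120)).astype(np.uint8)*255
mm=np.zeros_like(m);mm[210:265,250:325]=m[210:265,250:325]
for c in cv2.findContours(mm,0,2)[0]:
    if cv2.contourArea(c)>20: print('wood',cv2.boundingRect(c),cv2.minAreaRect(c))
E
```

```text
394.8530578613281 243.6236572265625 19.083620071411133 ((394.767578125, 243.75807189941406), (37.51276779174805, 38.01428985595703), 132.20407104492188) [472.06919948 -83.94794834  84.        ] diam 105.05686570337738
483.7415771484375 224.55477905273438 22.874589920043945 ((483.5762634277344, 224.8856964111328), (44.46678924560547, 45.619022369384766), 117.7701187133789) [ 515.36618145 -326.83327151  100.        ] diam 125.36929032406002
wood (261, 227, 23, 28) ((269.2500305175781, 238.25001525878906), (23.33452033996582, 22.62741470336914), 45.0)
wood (287, 218, 24, 35) ((294.1882629394531, 234.15293884277344), (26.872943878173828, 25.41773223876953), 39.09385681152344)
```

View pics/c0.png

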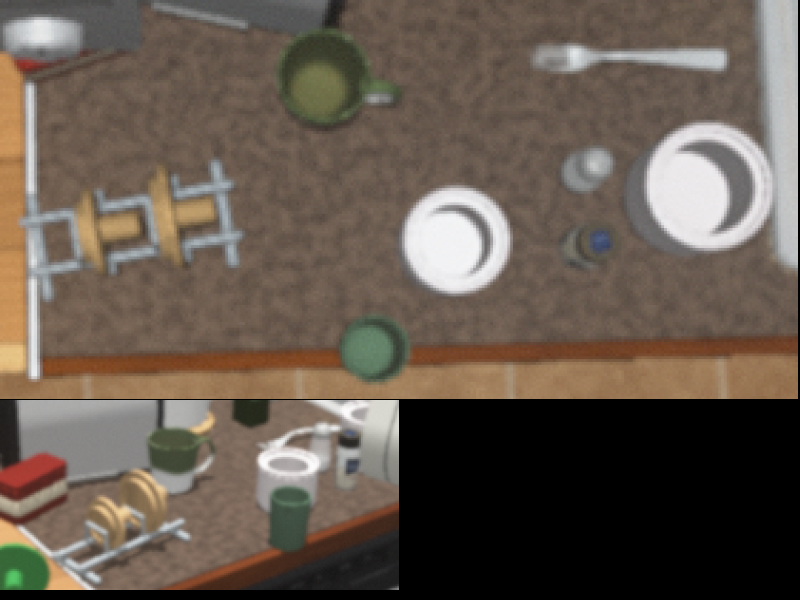

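```bash
python3 - <<'E'
from h import *
t=load('t0')
for n,u,v,z in [('bigflangetop',294,234,125),('bigknobtip',311,232,86),('smallknobtip',285,239,74),('smflangetop',267,241,103),('railA',244,237,20),('railA2',317,224,20),('railB',245,256,20),('railB2',319,242,20),('spice',445,245,105),('salt',444,217,90),('cup',365,282,90),('mug',349,187,93)]:
    print(n,onz(t,u,v,z).round())
d=snap('wrist','w0');print({k:v for k,v in d.items() if k!='image'})
E
```

```text
bigflangetop [503. 191. 125.]
bigknobtip [511. 145.  86.]
smallknobtip [495. 218.  74.]
smflangetop [488. 265. 103.]
railA [509. 337.  20.]
railA2 [541. 127.  20.]
railB [455. 335.  20.]
railB2 [489. 123.  20.]
spice [ 463. -217.  105.]
salt [ 541. -222.   90.]
cup [370.   3.  90.]
mug [632.  37.  93.]
{'fx': 371.64829954431775, 'fy': 371.64829954431775, 'cx': 328.70020915984156, 'cy': 240.78674424551912, 'tool_from_camera': array([[ 3.63047519e-04,  9.59207975e-01,  2.82701130e-01,
         7.81150219e+01],
       [ 9.99999786e-01, -5.02288077e-04,  4.20059474e-04,
        -2.12492422e-01],
       [ 5.44921805e-04,  2.82700917e-01, -9.59207952e-01,
        -1.61630065e+02],
       [ 0.00000000e+00,  0.00000000e+00,  0.00000000e+00,
         1.00000000e+00]])}
```

Request:
servo_tool --pt "4 3.6 4 0 0 7 1" --pt "8 7.2 8 0 0 14 1" --pt "12 10.8 10 0 0 21 1" --pt "15 14 12 0 0 28 1" --pt "18 17.5 13 0 0 35 1" --pt "20 21 13 0 0 42 1" --pt "22 25 13 0 0 49 1" --pt "22 25 13 0 0 56 1" --pt "22 25 13 0 0 63 1" --pt "22 25 13 0 0 67 1" --pt "22 25 13 0 0 67 1" --pt "22 25 13 0 0 67 1" --pt "22 25 13 0 0 67 1"

```text
t: 1.23
ee_pos: [459.3, -327.6, 352.3]
orientation: [-2.233, -2.209, 0.001]
ft_force: [0.4, 0.5, -0.4]
width: 87.8
grasp_force: 0.0
```

```bash
cat >> h.py <<'E'
def wsnap(f):
    o=ctrl.get_obs(); d=snap('wrist',f); T=np.eye(4);T[:3,:3]=R.from_rotvec(o['orientation']).as_matrix();T[:3,3]=o['ee_pos']
    d['E']=T@np.array(d['tool_from_camera']); np.save('pics/%s.npy'%f,d,allow_pickle=True); return d
def wray(d,u,v):
    x,y=u-d['cx'],v-d['cy'];r=np.hypot(x,y);th=r/d['fx'];k=np.sin(th)/max(r,1e-9)
    return d['E'][:3,3],d['E'][:3,:3]@np.array([x*k,-y*k,-np.cos(th)])
def wonz(d,u,v,z):
    o,r=wray(d,u,v); return o+r*(z-o[2])/r[2]
def wproj(d,p):
    q=d['E'][:3,:3].T@(np.array(p,float)-d['E'][:3,3]); th=np.arctan2(np.hypot(q[0],q[1]),-q[2]);a=np.arctan2(-q[1],q[0])
    return d['cx']+d['fx']*th*np.cos(a), d['cy']+d['fy']*th*np.sin(a)
def circ(P):
    P=np.array(P)[:,:2];A=np.c_[2*P,np.ones(len(P))];s=np.linalg.lstsq(A,(P**2).sum(1),rcond=None)[0]
    return s[:2],np.sqrt(s[2]+s[:2]@s[:2])
E
python3 - <<'E'
from h import *
d=wsnap('w1')
print(wproj(d,[515,-327,100]),wproj(d,[459,-327,333]))
E
```

```text
(np.float64(377.57456674266797), np.float64(202.9558985324315)) (np.float64(327.3215003262403), np.float64(284.6329316765742))
```

View pics/w1.png

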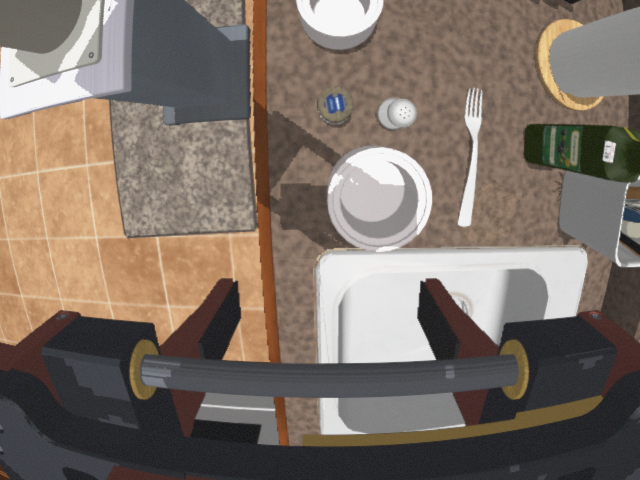

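Request:
servo_tool --pt "0 4 0 0 0 0 1" --pt "0 8 0 0 0 0 1" --pt "0 12 0 0 0 0 1" --pt "0 16 0 0 0 0 1" --pt "-1 20 0 0 0 0 1" --pt "-2 23 0 0 0 0 1" --pt "-2 25 0 0 0 0 1" --pt "-2 25 0 0 0 0 1" --pt "-2 25 0 0 0 0 1"

```text
t: 2.03
ee_pos: [439.8, -77.4, 352.8]
orientation: [2.229, 2.213, -0.0]
ft_force: [-0.5, -1.0, 0.1]
width: 87.9
grasp_force: 0.0
```

```bash
cat >> h.py <<'E'
def rim(d,c,z,rad,lo=.88,hi=1.12):
    g=cv2.GaussianBlur(cv2.cvtColor(d['image'],cv2.COLOR_RGB2GRAY),(3,3),0).astype(np.float32)
    c=np.array(c,float)
    for it in range(3):
        P=[]
        for a in np.arange(0,2*np.pi,np.pi/60):
            rr=np.arange(rad*lo,rad*hi,.4)
            uv=np.array([wproj(d,[c[0]+r*np.cos(a),c[1]+r*np.sin(a),z]) for r in rr],np.float32)
            s=cv2.remap(g,uv[:,0].reshape(1,-1),uv[:,1].reshape(1,-1),1)[0]
            k=4;dd=s[k:]-s[:-k];i=dd.argmin()
            if dd[i]<-25: P.append([c[0]+rr[i+k//2]*np.cos(a),c[1]+rr[i+k//2]*np.sin(a)])
        P=np.array(P);cc,r=circ(P)
        for _ in range(3):
            e=np.abs(np.hypot(*(P-cc).T)-r);cc,r=circ(P[e<max(1.,1.5*np.median(e))])
        c=cc
    return cc,r,len(P),np.median(e)
E
python3 - <<'E'
from h import *
d=wsnap('w2')
print(rim(load('w1'),(512,-327),100,61),rim(d,(472,-84),84,51))
E
```

```text
(array([ 518.07407423, -324.07848506]), np.float64(60.57133187682794), 111, np.float64(0.0951470664248859)) (array([474.40765799, -81.02988292]), np.float64(50.558335368403895), 119, np.float64(0.09169782067566246))
```

Request:
servo_tool --pt "0 4 0 0 0 0 1" --pt "0 8 0 0 0 0 1" --pt "0 12 0 0 0 0 1" --pt "1 15 0 0 0 0 1" --pt "2 18 0 0 0 0 1" --pt "3 20 0 0 0 0 1" --pt "3 20 0 0 0 0 1" --pt "3 20 0 0 0 0 1"

```text
t: 2.75
ee_pos: [470.7, 122.2, 352.1]
orientation: [-2.23, -2.213, 0.002]
ft_force: [-0.1, 0.0, 0.4]
width: 87.9
grasp_force: 0.0
```

```bash
python3 - <<'E'
from h import *
d=wsnap('w3')
print(ctrl.get_obs()['ee_pos'],ctrl.get_obs()['qpos'],wproj(d,[503,191,125]),wproj(d,[511,145,73]))
E
```

```text
[470.19847338 121.55882842 352.1417691 ] [ 2.28853086e-01  7.64738887e-02  1.78239480e+00 -6.06346961e-04
  1.28403277e+00  2.37853605e-01] (np.float64(359.34011623068864), np.float64(143.0606787473468)) (np.float64(362.3914909520052), np.float64(180.50840854944772))
```

View pics/w3.png

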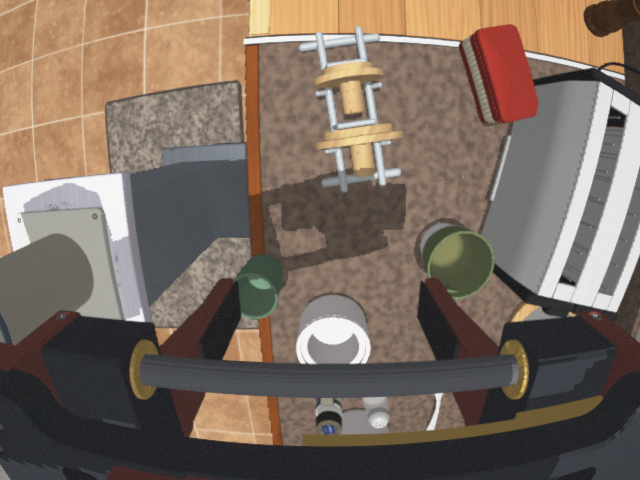

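```bash
python3 - <<'E'
from h import *
d=load('w3');im=d['image'];hsv=cv2.cvtColor(im,cv2.COLOR_RGB2HSV)
m=((hsv[...,0]>9)&(hsv[...,0]<26)&(hsv[...,1]>80)&(hsv[...,2]>110)).astype(np.uint8)*255
m[:55]=0;m[190:]=0;m[:,:300]=0;m[:,420:]=0
for c in cv2.findContours(m,0,2)[0]:
    if cv2.contourArea(c)<200: continue
    c=c[:,0,:];l=c[c[:,0].argmin()];r=c[c[:,0].argmax()]
    print(len(c),cv2.boundingRect(c),'L',l,'R',r)
    big=c[:,1].mean()>110;z=73 if big else 61
    L=wonz(d,*l,z);Rr=wonz(d,*r,z);print(L,Rr,np.linalg.norm(L-Rr),(L+Rr)/2)
    lo,hi=(148,176) if big else (88,118)
    for v in range(lo,hi,3):
        q=np.where(m[v,300:420])[0]+300
        # contiguous run around knob
        if len(q)and len(q)<40:
            a,b=wonz(d,q[0]-.5,v,z),wonz(d,q[-1]+.5,v,z);print(v,q[0],q[-1],((a+b)/2).round(1),round(np.linalg.norm(a-b),1))
o=cv2.resize(np.hstack([im[55:190,310:410],cv2.merge([m]*3)[55:190,310:410]]),None,fx=4,fy=4,interpolation=3)
cv2.imwrite('pics/c3.png',o[:,:,::-1])
E
```

```text
101 (315, 123, 89, 54) L [315 143] R [403 136]
[455.08378091 190.02570541  73.        ] [559.26059089 199.14500564  73.        ] 104.57518527229438 [507.1721859  194.58535553  73.        ]
148 316 371 [488.6 184.1  73. ] 66.0
151 350 371 [508.6 180.4  73. ] 26.0
154 351 372 [509.8 176.8  73. ] 26.1
157 351 372 [509.8 173.2  73. ] 26.1
160 352 373 [511.  169.6  73. ] 26.2
163 352 373 [511.  166.1  73. ] 26.2
166 352 374 [511.6 162.5  73. ] 27.4
169 353 374 [512.3 158.9  73. ] 26.3
172 354 373 [512.3 155.3  73. ] 23.9
175 356 366 [509.3 151.6  73. ] 13.1
85 (314, 62, 70, 53) L [314  79] R [383  76]
[454.17614388 268.2643186   61.        ] [536.98107694 272.67568597  61.        ] 82.92235585146716 [495.57861041 270.47000229  61.        ]
88 340 361 [497.7 256.9  61. ] 26.3
91 340 361 [497.7 253.2  61. ] 26.3
94 341 362 [498.9 249.5  61. ] 26.4
97 341 362 [498.8 245.8  61. ] 26.4
100 342 363 [500.  242.1  61. ] 26.4
103 342 363 [500.  238.4  61. ] 26.4
106 343 364 [501.2 234.8  61. ] 26.4
109 343 364 [501.2 231.1  61. ] 26.4
112 344 362 [500.5 227.4  61. ] 22.8
```

View pics/c3.png

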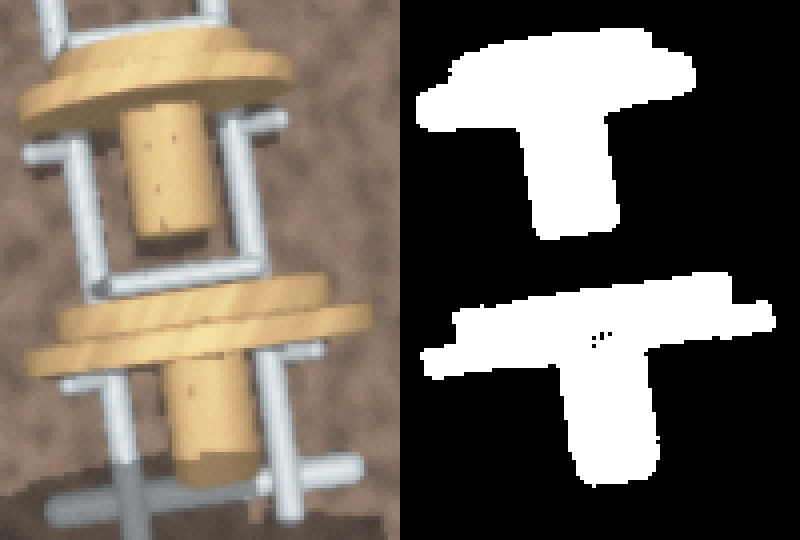

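```bash
python3 - <<'E'
from h import *
C=np.array([[0,-1,0],[1,0,0],[0,0,1.]]).T.T
C=np.column_stack([[0,1,0],[-1,0,0],[0,0,1.]])
R0=np.column_stack([[0,1,0],[1,0,0],[0,0,-1.]])
q=ctrl.get_obs()['qpos']
F=(R.from_euler('z',q[0])*R.from_euler('y',q[1]+q[2])*R.from_euler('z',q[3])*R.from_euler('y',q[4])*R.from_euler('z',q[5])).as_matrix()@C
print((F.T@R.from_rotvec(ctrl.get_obs()['orientation']).as_matrix()).round(2))
def tgt(yaw,tilt):
    x=np.array([np.cos(np.radians(yaw)),np.sin(np.radians(yaw)),0])
    return R.from_rotvec(np.radians(tilt)*x)*R.from_euler('z',yaw,degrees=True)*R.from_matrix(R0)
cur=R.from_rotvec(ctrl.get_obs()['orientation'])
print('rotvec deg',np.degrees((tgt(8.5,45)*cur.inv()).as_rotvec()).round(1))
for n,yaw,tilt,(X,Y) in [('rack',8.5,45,(505,60)),('bigpot',8.5,-45,(518,-200)),('bigpot',-60,-45,(450,-300)),('bigpot',-30,-45,(480,-240)),('sm',8.5,-45,(474,30)),('sm',-30,-45,(430,0)),('sm',30,-45,(550,30))]:
  for s in (1.8,2.1):
    q1=np.arctan2(Y,X);W=(R.from_euler('z',q1)*R.from_euler('y',s)).inv()*tgt(yaw,tilt)*R.from_matrix(C).inv()
    a=W.as_euler('ZYZ');b=np.array([a[0]-np.pi if a[0]>0 else a[0]+np.pi,-a[1],a[2]-np.pi if a[2]>0 else a[2]+np.pi])
    print(n,yaw,tilt,s,(a if a[1]>0 else b).round(2))
E
```

```text
[[ 1.  0.  0.]
 [-0.  1.  0.]
 [-0. -0.  1.]]
rotvec deg [45.   3.1  8.5]
rack 8.5 45 1.8 [ 0.79  1.43 -0.18]
rack 8.5 45 2.1 [ 0.85  1.23 -0.41]
bigpot 8.5 -45 1.8 [-0.79  1.05 -0.21]
bigpot 8.5 -45 2.1 [-0.96  0.85  0.07]
bigpot -60 -45 1.8 [-0.7   1.72  0.49]
bigpot -60 -45 2.1 [-0.69  1.48  0.68]
bigpot -30 -45 1.8 [-0.79  1.45  0.2 ]
bigpot -30 -45 2.1 [-0.84  1.24  0.43]
sm 8.5 -45 1.8 [-0.81  1.35  0.1 ]
sm 8.5 -45 2.1 [-0.88  1.15  0.34]
sm -30 -45 1.8 [-0.67  1.76  0.54]
sm -30 -45 2.1 [-0.66  1.52  0.72]
sm 30 -45 1.8 [-0.8   1.08 -0.17]
sm 30 -45 2.1 [-0.95  0.89  0.1 ]
```

Request:
servo_tool --pt "1 0 -3 6.4 0.4 1.2 1" --pt "2 0 -6 12.8 0.9 2.4 1" --pt "3 0 -9 19.3 1.3 3.6 1" --pt "4 0 -12 25.7 1.8 4.9 1" --pt "4.7 0 -15 32 2.2 6.1 1" --pt "4.7 0.1 -18 38.5 2.7 7.3 1" --pt "4.7 0.2 -21 45 3.1 8.5 1" --pt "4.7 0.2 -23.6 45 3.1 8.5 1" --pt "4.7 0.2 -23.6 45 3.1 8.5 1" --pt "4.7 0.2 -23.6 45 3.1 8.5 1" --pt "4.7 0.2 -23.6 45 3.1 8.5 1"

```text
t: 3.72
ee_pos: [517.6, 124.1, 118.2]
orientation: [-1.609, -1.868, -0.67]
ft_force: [0.4, 0.3, -0.1]
width: 87.7
grasp_force: 0.0
```

```bash
python3 - <<'E'
from h import *
d=wsnap('w4');o=ctrl.get_obs();print(o['ee_pos'],o['qpos'],np.array([509.3,179.3,59.6])-o['ee_pos'])
T=R.from_rotvec(o['orientation']).as_matrix();print(T.round(3))
for p in [(511.3,166,73),(506.6,198.5,73),(513.7,151,73)]: print(wproj(d,p))
E
```

```text
[517.94432986 124.43641398 118.82662327] [-0.18775961  0.61789449  1.87648504  0.83140163  1.13111567 -0.89567592] [ -8.64432986  54.86358602 -59.22662327]
[[-0.108  0.989 -0.101]
 [ 0.699  0.147  0.7  ]
 [ 0.707  0.005 -0.707]]
(np.float64(327.66559995714374), np.float64(261.65002145902446))
(np.float64(327.9203349331624), np.float64(217.9887054961991))
(np.float64(327.9082141589381), np.float64(283.72932943157315))
```

View pics/w4.png

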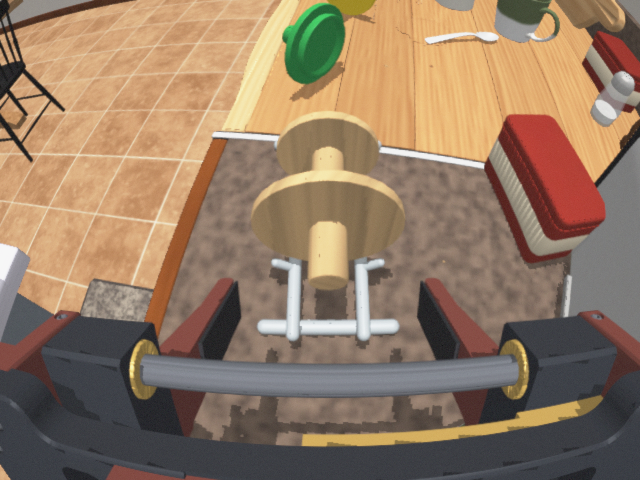

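Request:
servo_tool --pt "-0.4 2.5 -2.7 0 0 0 1" --pt "-0.7 4.5 -4.8 0 0 0 1" --pt "-0.9 5.5 -5.9 0 0 0 1" --pt "-0.9 5.5 -5.9 0 0 0 1" --pt "-0.9 5.5 -5.9 0 0 0 1"

```text
t: 4.18
ee_pos: [508.2, 180.4, 59.0]
orientation: [-1.606, -1.87, -0.669]
ft_force: [0.1, -0.2, 1.0]
width: 87.8
grasp_force: 0.0
```

Request:
servo_tool --pt "0 0 0 0 0 0 -1" --pt "0 0 0 0 0 0 -1" --pt "0 0 0 0 0 0 -1" --pt "0 0 0 0 0 0 -1" --pt "0 0 0 0 0 0 -1" --pt "0 0 0 0 0 0 -1" --pt "0 0 0 0 0 0 -1" --pt "0 0 0 0 0 0 -1"

```text
t: 4.85
ee_pos: [507.8, 179.8, 57.7]
orientation: [-1.608, -1.867, -0.669]
ft_force: [-0.4, -0.4, 0.0]
width: 38.0
grasp_force: 0.0
```

Request:
servo_tool --pt "0 0 0 0 0 0 -1" --pt "0 0 0 0 0 0 -1" --pt "0 0 0 0 0 0 -1" --pt "0 0 0 0 0 0 -1" --pt "0 0 0 0 0 0 -1"

```text
t: 5.27
ee_pos: [507.9, 179.9, 57.7]
orientation: [-1.608, -1.867, -0.669]
ft_force: [0.6, 0.3, 0.8]
width: 25.3
grasp_force: 30.0
```

Request:
servo_tool --pt "0 0 1.5 0 0 0 -1" --pt "0 0 3.5 0 0 0 -1" --pt "0 0 6 0 0 0 -1" --pt "0 0 9 0 0 0 -1" --pt "0 0 12.5 0 0 0 -1" --pt "0 -3 15 0 0 0 -1" --pt "0 -5 16 0 0 0 -1" --pt "0 -5 16 0 0 0 -1"

```text
t: 5.93
ee_pos: [509.6, 127.3, 220.1]
orientation: [-1.611, -1.871, -0.673]
ft_force: [-0.2, 0.4, -1.0]
width: 24.9
grasp_force: 30.0
```

```bash
python3 - <<'E'
from h import *
p=R.from_rotvec([-1.608,-1.867,-.669]).inv().apply(np.array([506.6,198.5,73])-np.array([507.9,179.9,57.7]));print(p)
o=ctrl.get_obs();c=R.from_rotvec(o['orientation']);x=np.array([np.cos(.148),np.sin(.148),0])
f=R.from_rotvec(-np.pi/2*x)*c
print(o['ee_pos'],o['width'],o['grasp_force'],np.degrees(-np.pi/2*x),'tcp at seat',np.array([518,-324,93])-f.apply(p))
np.save('p_big.npy',p)
E
```

```text
[23.9575851   1.48255867  2.36138435]
[509.57039751 127.32647556 220.10140055] 24.94698249912684 29.972762167453766 [-89.01611788 -13.27142635  -0.        ] tcp at seat [ 518.85363895 -339.29208643  111.63232119]
```

Request:
servo_tool --pt "0 -2 2 -6.8 -1.0 0 -1" --pt "0 -5 3 -13.7 -2.0 0 -1" --pt "0 -8.5 4 -20.5 -3.1 0 -1" --pt "0 -12 4 -27.4 -4.1 0 -1" --pt "0 -15.5 4 -34.2 -5.1 0 -1" --pt "0 -19 4 -41.1 -6.1 0 -1" --pt "0 -22.5 4 -47.9 -7.1 0 -1" --pt "0.2 -26 4 -54.8 -8.2 0 -1" --pt "0.4 -29.5 4 -61.6 -9.2 0 -1" --pt "0.6 -33 4 -68.5 -10.2 0 -1" --pt "0.8 -36.5 4 -75.3 -11.2 0 -1" --pt "0.9 -40 4 -82.2 -12.3 0 -1" --pt "0.9 -43.5 3 -89 -13.3 0 -1" --pt "0.9 -46.6 1 -89 -13.3 0 -1" --pt "0.9 -46.6 -0.8 -89 -13.3 0 -1" --pt "0.9 -46.6 -0.8 -89 -13.3 0 -1" --pt "0.9 -46.6 -0.8 -89 -13.3 0 -1" --pt "0.9 -46.6 -0.8 -89 -13.3 0 -1"

```text
t: 7.43
ee_pos: [517.2, -335.5, 209.9]
orientation: [1.608, 1.87, -0.664]
ft_force: [0.1, -0.5, -0.8]
width: 25.0
grasp_force: 30.0
```

```bash
python3 - <<'E'
from h import *
d=wsnap('w5');o=ctrl.get_obs();t=snap('top','t5');s=snap('scene','s5')
T=R.from_rotvec(o['orientation']);p=np.load('p_big.npy')
L=o['ee_pos']+T.apply(p);print(o['ee_pos'],o['qpos'].round(2),o['width'],T.as_matrix().round(3),'lid',L)
print(wproj(d,L+[0,0,8]),wproj(d,[518,-324,100]))
E
```

```text
[ 517.55974911 -335.49404512  210.5518827 ] [-0.27  0.4   1.98 -1.15  0.78  0.45] 25.1912974356933 [[-0.105  0.989  0.107]
 [ 0.7    0.15  -0.698]
 [-0.706  0.001 -0.708]] lid [ 516.75100698 -320.14941323  191.96080398]
(np.float64(331.54521822828184), np.float64(269.79397850659507)) (np.float64(332.0070910723566), np.float64(122.65980215399273))
```

View pics/w5.png

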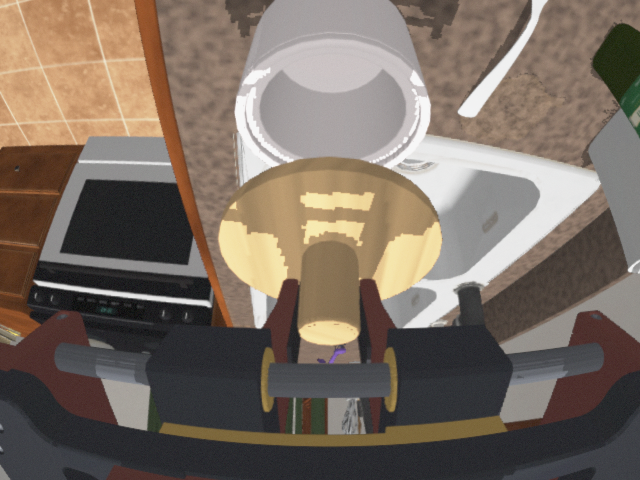

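Request:
servo_tool --pt "-0.2 0 -1 0 0 -7 -1" --pt "-0.3 -0.1 -2 0 0 -14 -1" --pt "-0.5 -0.2 -3 0 0 -21 -1" --pt "-0.6 -0.2 -4 0 0 -28 -1" --pt "-0.6 -0.2 -5 0 0 -28 -1" --pt "-0.6 -0.2 -5 0 0 -28 -1" --pt "-0.6 -0.2 -5 0 0 -28 -1" --pt "-0.6 -0.2 -5 0 0 -28 -1"

```text
t: 8.25
ee_pos: [510.2, -337.9, 160.2]
orientation: [2.083, 1.478, -0.862]
ft_force: [0.2, 0.5, -1.2]
width: 25.6
grasp_force: 30.0
```

```bash
python3 - <<'E'
from h import *
d=wsnap('w6');o=ctrl.get_obs();t=snap('top','t6');s=snap('scene','s6')
T=R.from_rotvec(o['orientation']);p=np.load('p_big.npy')
L=o['ee_pos']+T.apply(p);print(o['ee_pos'],o['qpos'].round(2),o['width'],T.as_matrix().round(3),'lid',L)
c=[wproj(d,L+[52*np.cos(a),52*np.sin(a),8]) for a in np.arange(0,6.28,.1)]
k=[wproj(d,L+[13*np.cos(a),13*np.sin(a),48]) for a in np.arange(0,6.28,.1)]
q=[wproj(d,[518+54.5*np.cos(a),-324+54.5*np.sin(a),100]) for a in np.arange(0,6.28,.1)]
im=d['image'][:,:,::-1].copy()
for P,col in((c,(0,0,255)),(k,(255,0,0)),(q,(0,200,0))): 
  for a in P: cv2.circle(im,(int(round(a[0])),int(round(a[1]))),1,col,-1)
cv2.imwrite('pics/c6.png',im)
E
```

```text
[ 510.31793508 -337.99913045  160.45036523] [-0.24  0.59  1.78 -0.91  1.09  0.67] 25.09529643173834 [[ 0.234  0.944 -0.233]
 [ 0.668 -0.331 -0.667]
 [-0.706  0.    -0.708]] lid [ 516.77863872 -324.05715832  141.85948786]
```

View pics/c6.png

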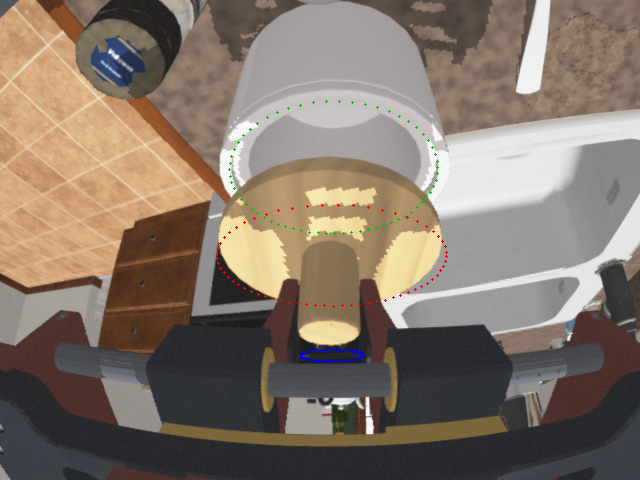

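```bash
cat > fit.py <<'E'
from h import *
from scipy.optimize import least_squares
def fit(d,Rf,show=True):
    # lid pose in tool frame: origin (x,y,z), tilt th of knob axis in tool x-z plane, phi sideways
    im=d['image'];hsv=cv2.cvtColor(im,cv2.COLOR_RGB2HSV)
    m=((hsv[...,0]>10)&(hsv[...,0]<27)&(hsv[...,1]>70)&(hsv[...,2]>80)).astype(np.uint8)*255
    m[:120]=0;m[350:]=0;m[:,:190]=0;m[:,470:]=0
    m=cv2.morphologyEx(m,cv2.MORPH_OPEN,np.ones((3,3)))
    c=max(cv2.findContours(m,0,1)[0],key=cv2.contourArea)[:,0,:].astype(float)
    top=c[(c[:,1]<c[:,1].min()+75)]          # upper flange outline
    vb=c[:,1].max(); kn=c[(c[:,1]>vb-9)]      # knob end lower outline
    E=np.array(d['tool_from_camera'])
    def pj(p):
        q=(p-E[:3,3])@E[:3,:3];th=np.arctan2(np.hypot(q[:,0],q[:,1]),-q[:,2]);a=np.arctan2(-q[:,1],q[:,0])
        return np.c_[d['cx']+d['fx']*th*np.cos(a),d['cy']+d['fx']*th*np.sin(a)]
    A=np.linspace(0,2*np.pi,721)
    def model(x):
        k=np.array([-np.sin(x[3]),x[4],-np.cos(x[3])]);k/=np.linalg.norm(k)
        e1=np.cross(k,[0,1,0]);e1/=np.linalg.norm(e1);e2=np.cross(k,e1);o=x[:3]
        f=lambda r,h:pj(o+h*k+r*(np.cos(A)[:,None]*e1+np.sin(A)[:,None]*e2))
        return f(Rf,8),f(13,48),k
    def res(x):
        F,K,_=model(x)
        dd=lambda P,C:np.sqrt(((P[:,None]-C[None])**2).sum(2).min(1))
        return np.r_[dd(top,F),2*dd(kn,K)]
    s=least_squares(res,[24,0,2,.78,0],loss='soft_l1');x=s.x;k=model(x)[2]
    T=d['E']@np.linalg.inv(E)
    return x,T[:3,:3]@x[:3]+T[:3,3],T[:3,:3]@k,np.abs(s.fun).mean(),len(top),len(kn)
if __name__=='__main__':
    import sys
    for f in sys.argv[2:]:
        r=fit(load(f),float(sys.argv[1]));print(*[np.round(a,3) for a in r]);print('tilt deg',np.degrees(np.arccos(r[2][2])))
E
python3 fit.py 52 w5 w6
```

```text
[2.7531e+01 6.1100e-01 7.1240e+00 4.9100e-01 1.0000e-03] [ 515.597 -321.057  185.386] [-0.042  0.286  0.957] 0.565 267 57
tilt deg 16.786523728285566
[38.2   -6.212 -6.701  0.748  0.061] [ 514.845 -305.9    137.965] [0.07  0.013 0.997] 10.111 484 56
tilt deg 4.062605178775553
```

```bash
python3 - <<'E'
from h import *
o=ctrl.get_obs();T=R.from_rotvec(o['orientation']);p=np.array([27.53,.6,7.12])
N=R.from_rotvec(np.radians(16.8)*np.array([.944,-.331,0]))*T
print((np.array([518,-324,125])-N.apply(p)-o['ee_pos']))
E
```

```text
[ -0.11206707  -5.44454177 -16.30362955]
```

Request:
servo_tool --pt "0 -0.2 -0.3 6 -2.1 0 -1" --pt "0 -0.4 -0.8 12 -4.2 0 -1" --pt "0 -0.5 -1.2 15.9 -5.6 0 -1" --pt "0 -0.5 -1.6 15.9 -5.6 0 -1" --pt "0 -0.5 -1.6 15.9 -5.6 0 -1" --pt "0 -0.5 -1.6 15.9 -5.6 0 -1"

```text
t: 8.9
ee_pos: [510.1, -342.9, 143.4]
orientation: [2.287, 1.619, -0.575]
ft_force: [0.1, 0.2, -2.0]
width: 25.0
grasp_force: 30.0
```

```bash
python3 - <<'E'
from h import *
d=wsnap('w7');o=ctrl.get_obs();snap('scene','s7');snap('top','t7')
T=R.from_rotvec(o['orientation']);p=np.array([27.53,.6,7.12])
L=o['ee_pos']+T.apply(p);k=T.apply([-np.sin(.491),0,-np.cos(.491)]);print(o['ee_pos'],o['qpos'].round(2),'lid',L,k,rim(d,(518,-324),100,61,.93,1.1))
im=d['image'][:,:,::-1].copy()
C=lambda c,r,z:[wproj(d,[c[0]+r*np.cos(a),c[1]+r*np.sin(a),z]) for a in np.arange(0,6.28,.1)]
for P,col in((C(L,52,L[2]+8),(0,0,255)),(C(L,13,L[2]+48),(255,0,0)),(C((518,-324),54.5,100),(0,200,0)),(C((518,-324),61,100),(0,200,0))): 
  for a in P: cv2.circle(im,(int(round(a[0])),int(round(a[1]))),1,col,-1)
cv2.imwrite('pics/c7.png',im)
E
```

```text
[ 510.4074673  -342.56437148  143.27798064] [-0.37  0.53  1.77 -0.63  0.93  0.37] lid [ 517.88588515 -323.03057988  124.00469466] [1.62764136e-03 8.28000425e-05 9.99998672e-01] (array([ 518.55052619, -324.14221943]), np.float64(60.21390873926937), 65, np.float64(0.2146804294753295))
```

View pics/c7.png

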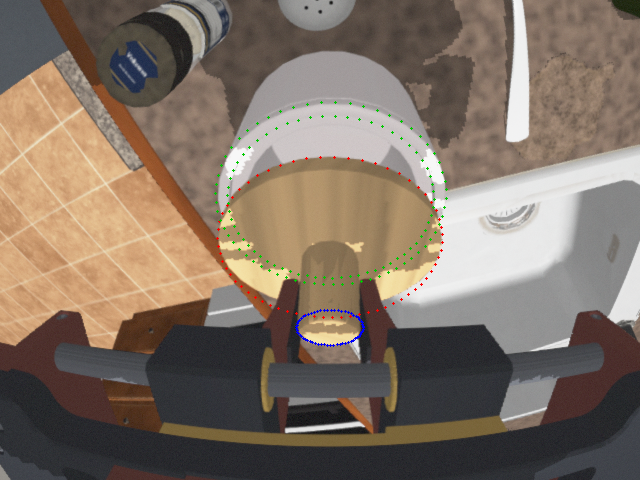

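Request:
servo_tool --pt "0.05 -0.1 -0.8 0 0 0 -1" --pt "0.05 -0.1 -1.6 0 0 0 -1" --pt "0.05 -0.1 -2.2 0 0 0 -1" --pt "0.05 -0.1 -2.5 0 0 0 -1" --pt "0.05 -0.1 -2.7 0 0 0 -1" --pt "0.05 -0.1 -2.8 0 0 0 -1" --pt "0.05 -0.1 -2.8 0 0 0 -1"

```text
t: 9.63
ee_pos: [511.8, -344.1, 116.0]
orientation: [2.287, 1.619, -0.572]
ft_force: [-0.5, 1.1, 4.6]
width: 25.1
grasp_force: 30.0
```

```bash
python3 - <<'E'
from h import *
o=ctrl.get_obs();T=R.from_rotvec(o['orientation']);print(o['ee_pos'],o['ft_force'],o['moment'],o['ee_pos']+T.apply([27.53,.6,7.12]))
E
```

```text
[ 511.84433941 -344.12083956  115.96295716] [-0.47264893  1.12507308  4.55326083] [ 0.00689319  0.10189557 -0.06546088] [ 519.37048053 -324.58024664   96.71515916]
```

Request:
servo_tool --pt "0 0 -0.1 0 0 0 -1" --pt "0 0 -0.2 0 0 0 -1" --pt "0 0 -0.3 0 0 0 -1" --pt "0 0 -0.3 0 0 0 -1"

```text
t: 9.97
ee_pos: [512.5, -344.0, 113.5]
orientation: [2.286, 1.619, -0.57]
ft_force: [1.3, 5.3, 5.7]
width: 24.8
grasp_force: 30.0
```

```bash
python3 - <<'E'
from h import *
o=ctrl.get_obs();T=R.from_rotvec(o['orientation']);print(o['ee_pos'],o['ft_force'],o['moment'],o['ee_pos']+T.apply([27.53,.6,7.12]))
d=wsnap('w8');L=o['ee_pos']+T.apply([27.53,.6,7.12])
im=d['image'][:,:,::-1].copy()
cv2.imwrite('pics/c8.png',cv2.resize(im[90:350,200:460],(598,598),interpolation=3))
E
```

```text
[ 512.50331584 -343.99585329  113.45343767] [1.25544269 5.33247992 5.73383999] [ 0.18128564 -0.03519662  0.0264433 ] [ 520.05387054 -324.45447136   94.216005  ]
```

View pics/c8.png

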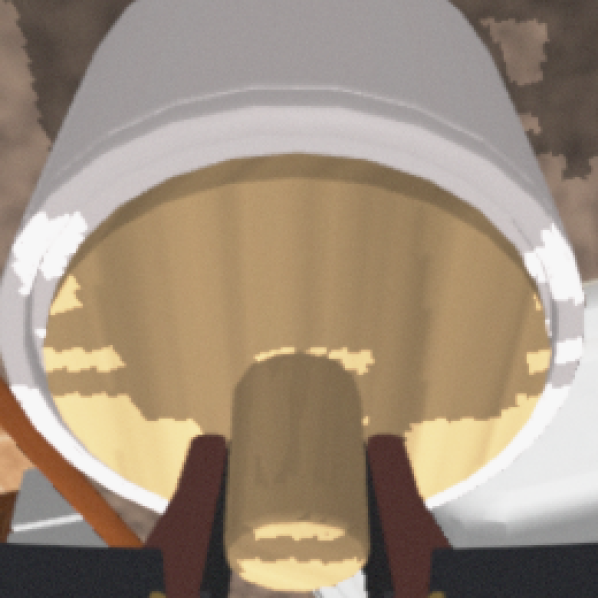

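Request:
servo_tool --pt "0 0 0 0 0 0 0" --pt "0 0 0 0 0 0 0" --pt "0 0 0 0 0 0 0" --pt "0 0 0 0 0 0 0" --pt "0.2 0.5 1 0 0 0 0" --pt "0.5 1.4 2.8 0 0 0 0" --pt "1 2.7 5.4 0 0 0 0" --pt "1.5 4 8 0 0 0 1" --pt "2 5.3 10.6 0 0 0 1" --pt "2 5.3 10.6 0 0 0 1" --pt "2 5.3 10.6 0 0 0 1"

```text
t: 10.93
ee_pos: [532.7, -290.7, 220.8]
orientation: [2.286, 1.618, -0.568]
ft_force: [-0.5, 0.1, -0.4]
width: 67.3
grasp_force: 0.0
```

```bash
cat > chk.py <<'E'
from h import *
import sys
f,x,y,h,rad=sys.argv[1],*map(float,sys.argv[2:6])
d=wsnap(f);o=ctrl.get_obs();T=R.from_rotvec(o['orientation']);print(o['ee_pos'],o['qpos'].round(2),o['ft_force'],T.as_matrix().round(3).tolist())
z=h+1
im=d['image'];hsv=cv2.cvtColor(im,cv2.COLOR_RGB2HSV)
m=((hsv[...,0]>10)&(hsv[...,0]<27)&(hsv[...,1]>70)&(hsv[...,2]>70)).astype(np.uint8)*255
k=np.zeros_like(m);u,v=wproj(d,[x,y,z]);cv2.circle(k,(int(u),int(v)),int(np.hypot(*(np.array(wproj(d,[x+rad,y,z]))-[u,v])))+12,255,-1);m&=k
c=max(cv2.findContours(m,0,1)[0],key=cv2.contourArea)[:,0,:]
P=np.array([wonz(d,a,b,z)[:2] for a,b in c]);P=P[np.hypot(*(P-[x,y]).T)>rad-8]
cc,r=circ(P)
for _ in range(4):
    e=np.abs(np.hypot(*(P-cc).T)-r);cc,r=circ(P[e<max(.8,2*np.median(e))])
print('lid',cc,r,'spread',np.median(e),len(P),'pot',rim(d,(x,y),h,rad+9,.93,1.1))
cv2.imwrite('pics/%s.png'%f,im[:,:,::-1])
E
python3 chk.py w9 518 -324 100 52
```

```text
[ 531.42585096 -290.7937623   219.17041701] [-0.28  0.43  1.72 -0.56  1.09  0.35] [-0.7368122  -0.5225475  -0.75786139] [[0.293, 0.943, -0.156], [0.832, -0.332, -0.444], [-0.47, 0.001, -0.882]]
lid [ 519.06180842 -324.0269043 ] 51.817394306397546 spread 0.4432287901271863 341 pot (array([ 518.56064779, -323.92378018]), np.float64(60.483969224213304), 93, np.float64(0.2193108784715676))
```

```bash
python3 - <<'E'
from h import *
R0=np.column_stack([[0,1,0],[1,0,0],[0,0,-1.]])
x=np.array([np.cos(.148),np.sin(.148),0])
t=R.from_rotvec(np.pi/4*x)*R.from_euler('z',8.5,degrees=True)*R.from_matrix(R0)
o=ctrl.get_obs();print(np.degrees((t*R.from_rotvec(o['orientation']).inv()).as_rotvec()).round(1),(np.array([507,193.7,112.6])-o['ee_pos']).round(1))
E
```

```text
[73.4 -7.  24. ] [ -24.4  484.5 -106.6]
```

Request:
servo_tool --pt "0 2 3 0 0 0 1" --pt "-0.3 5 4 6.1 -0.6 2 1" --pt "-0.6 8.5 4 12.2 -1.2 4 1" --pt "-0.9 12 4 18.4 -1.8 6 1" --pt "-1.2 16 4 24.5 -2.3 8 1" --pt "-1.5 20 4 30.6 -2.9 10 1" --pt "-1.8 24 4 36.7 -3.5 12 1" --pt "-2 28 4 42.8 -4.1 14 1" --pt "-2.2 32 4 48.9 -4.7 16 1" --pt "-2.4 36 3 55 -5.2 18 1" --pt "-2.4 40 2 61.2 -5.8 20 1" --pt "-2.4 44 0 67.3 -6.4 22 1" --pt "-2.4 47 -3 73.4 -7 24 1" --pt "-2.4 48.5 -6 73.4 -7 24 1" --pt "-2.4 48.5 -9 73.4 -7 24 1" --pt "-2.4 48.5 -10.7 73.4 -7 24 1" --pt "-2.4 48.5 -10.7 73.4 -7 24 1" --pt "-2.4 48.5 -10.7 73.4 -7 24 1" --pt "-2.4 48.5 -10.7 73.4 -7 24 1" --pt "-2.4 48.5 -10.7 73.4 -7 24 1"

```text
t: 12.65
ee_pos: [508.1, 193.5, 112.8]
orientation: [-1.609, -1.868, -0.668]
ft_force: [0.2, 0.6, 0.2]
width: 87.8
grasp_force: 0.0
```

```bash
python3 - <<'E'
from h import *
d=wsnap('w10');o=ctrl.get_obs();print(o['ee_pos'],o['qpos'].round(2),(np.array([497.6,256.6,49])-o['ee_pos']).round(1))
T=R.from_rotvec(o['orientation']).as_matrix();print(T.round(3).tolist())
for p in [(495,274.5,61),(502.1,227,61)]: print(wproj(d,p))
im=d['image'];hsv=cv2.cvtColor(im,cv2.COLOR_RGB2HSV)
m=((hsv[...,0]>10)&(hsv[...,0]<27)&(hsv[...,1]>70)&(hsv[...,2]>80)).astype(np.uint8)*255
u,v=map(int,wproj(d,(497,258,61)));k=np.zeros_like(m);k[v-75:v+75,u-95:u+95]=255;m&=k
c=max(cv2.findContours(m,0,1)[0],key=cv2.contourArea);print(cv2.boundingRect(c))
for a in range(c[:,0,1].min(),c[:,0,1].max()+1,8):
    q=np.where(m[a])[0];print(a,q[0],q[-1])
E
```

```text
[508.12406575 193.55134866 112.93438401] [-0.06  0.61  1.91  0.92  1.06 -0.87] [-10.5  63.  -63.9]
[[-0.106, 0.989, -0.103], [0.699, 0.148, 0.7], [0.707, 0.002, -0.707]]
(np.float64(326.6387291521056), np.float64(214.7536434250701))
(np.float64(326.4452246489786), np.float64(277.7466292698895))
(230, 160, 190, 126)
160 230 419
168 230 419
176 230 419
184 300 419
192 282 419
200 272 419
208 267 385
216 266 386
224 266 386
232 269 402
240 278 376
248 297 356
256 242 350
264 307 347
272 306 346
280 308 344
```

Request:
servo_tool --pt "-0.4 2.5 -2.5 0 0 0 1" --pt "-0.7 4.5 -4.5 0 0 0 1" --pt "-0.9 5.5 -5.6 0 0 0 0" --pt "-1 6.1 -6.2 0 0 0 0" --pt "-1 6.3 -6.4 0 0 0 0" --pt "-1 6.3 -6.4 0 0 0 0" --pt "-1 6.3 -6.4 0 0 0 -1" --pt "-1 6.3 -6.4 0 0 0 -1" --pt "-1 6.3 -6.4 0 0 0 -1" --pt "-1 6.3 -6.4 0 0 0 -1" --pt "-1 6.3 -6.4 0 0 0 -1" --pt "-1 6.3 -6.4 0 0 0 -1" --pt "-1 6.3 -6.4 0 0 0 -1" --pt "-1 6.3 -6.4 0 0 0 -1" --pt "-1 6.3 -6.4 0 0 0 -1" --pt "-1 6.3 -6.4 0 0 0 -1"

```text
t: 14.03
ee_pos: [497.3, 256.9, 47.7]
orientation: [-1.608, -1.867, -0.666]
ft_force: [-0.4, -1.6, 2.1]
width: 25.4
grasp_force: 30.0
```

Request:
servo_tool --pt "0 0 0.1 0 0 0 -1" --pt "0 0 0.3 0 0 0 -1" --pt "0 0 0.6 0 0 0 -1" --pt "0 0 1.0 0 0 0 -1" --pt "0 0 1.5 0 0 0 -1" --pt "0 0 2.1 0 0 0 -1" --pt "0 0 2.8 0 0 0 -1" --pt "0 0 3.6 0 0 0 -1" --pt "0 0 4.5 0 0 0 -1" --pt "0 0 5.5 0 0 0 -1" --pt "0 0 6.5 0 0 0 -1" --pt "0 0 7.5 0 0 0 -1" --pt "0 0 8.5 0 0 0 -1" --pt "0 0 9.5 0 0 0 -1" --pt "0 0 10.5 0 0 0 -1" --pt "0 0 11.5 0 0 0 -1" --pt "0 0 12.4 0 0 0 -1" --pt "0 0 13.2 0 0 0 -1" --pt "0 0 13.8 0 0 0 -1" --pt "0 0 14 0 0 0 -1"

```text
t: 15.7
ee_pos: [497.7, 256.9, 188.8]
orientation: [-1.608, -1.868, -0.668]
ft_force: [-0.1, -0.1, -1.7]
width: 25.4
grasp_force: 30.0
```

```bash
python3 - <<'E'
from h import *
d=wsnap('w11')
E
python3 fit.py 42 w11; python3 -c "
from h import *
o=ctrl.get_obs();print(o['ee_pos'],o['width'],o['grasp_force'])
print(R.from_rotvec([-1.608,-1.867,-.666]).inv().apply(np.array([495.,274.5,61])-np.array([497.3,256.9,47.7])))"
```

```text
[ 8.0861e+01 -1.1990e+00 -7.7190e+01  1.4210e+00  3.0000e-03] [496.023 259.222 300.526] [ 0.123 -0.795 -0.594] 7.404 651 73
tilt deg 126.46007944575842
[497.66410911 256.8872524  188.56907384] 25.363778678337376 29.982634484767914
[21.95153486  0.33135374  3.15599776]
```

```bash
python3 - <<'E'
from h import *
o=ctrl.get_obs();x=np.array([np.cos(.148),np.sin(.148),0])
f=R.from_rotvec(-np.pi/2*x)*R.from_rotvec(o['orientation'])
print((np.array([474.4,-81,150])-f.apply([22,.3,3.2])-o['ee_pos']).round(1))
E
```

```text
[ -21.6 -351.1  -20.8]
```

Request:
servo_tool --pt "0 -0.5 0.5 -2 -0.3 0 -1" --pt "0 -1.5 1.5 -6 -0.9 0 -1" --pt "0 -3 2.5 -11 -1.6 0 -1" --pt "-0.1 -5 3.5 -16 -2.4 0 -1" --pt "-0.2 -7 4 -21 -3.1 0 -1" --pt "-0.4 -9 4 -26 -3.9 0 -1" --pt "-0.6 -11 4 -31 -4.6 0 -1" --pt "-0.8 -13 4 -36 -5.4 0 -1" --pt "-1 -15 4 -41 -6.1 0 -1" --pt "-1.2 -17 4 -46 -6.9 0 -1" --pt "-1.4 -19 4 -51 -7.6 0 -1" --pt "-1.6 -21 4 -56 -8.4 0 -1" --pt "-1.8 -23 4 -61 -9.1 0 -1" --pt "-2 -25 4 -66 -9.9 0 -1" --pt "-2.1 -27 4 -71 -10.6 0 -1" --pt "-2.2 -29 4 -76 -11.4 0 -1" --pt "-2.2 -31 4 -81 -12.1 0 -1" --pt "-2.2 -33 3.5 -85 -12.7 0 -1" --pt "-2.2 -34.5 3 -88 -13.1 0 -1" --pt "-2.2 -35.1 2.5 -89 -13.3 0 -1"

```text
t: 17.42
ee_pos: [474.1, -95.0, 211.3]
orientation: [1.608, 1.868, -0.672]
ft_force: [-0.3, 0.2, -1.7]
width: 25.3
grasp_force: 30.0
```

Request:
servo_tool --pt "0 0 -1 0 0 0 -1" --pt "0 0 -2.5 0 0 0 -1" --pt "0 0 -4 0 0 0 -1" --pt "0 0 -4.6 0 0 0 -1" --pt "0 0 -4.6 0 0 0 -1" --pt "0 0 -4.6 0 0 0 -1"

```text
t: 17.92
ee_pos: [475.3, -94.0, 166.5]
orientation: [1.61, 1.868, -0.667]
ft_force: [0.2, -0.4, -0.8]
width: 25.5
grasp_force: 30.0
```

```bash
python3 - <<'E'
from h import *
d=wsnap('w12');snap('top','t12');snap('scene','s12')
o=ctrl.get_obs();print(o['ee_pos'],o['qpos'].round(2),o['width'],R.from_rotvec(o['orientation']).as_matrix().round(3).tolist())
print(o['ee_pos']+R.from_rotvec(o['orientation']).apply([22,.3,3.2]))
hsv=cv2.cvtColor(d['image'],cv2.COLOR_RGB2HSV);m=((hsv[...,0]>10)&(hsv[...,0]<27)&(hsv[...,1]>70)&(hsv[...,2]>80))
for a in range(120,350,12):
    q=np.where(m[a,190:470])[0]+190
    if len(q):print(a,q[0],q[-1],len(q))
E
python3 fit.py 42 w12
```

```text
[475.77857014 -93.98020692 167.31889426] [ 0.24  0.43  2.08 -0.98  1.01  0.81] 25.53324606036986 [[-0.104, 0.989, 0.105], [0.7, 0.147, -0.699], [-0.707, 0.001, -0.708]]
[474.13128907 -80.77136649 149.51038508]
120 190 202 13
132 190 204 15
144 190 204 15
156 190 207 18
168 190 208 19
180 197 212 16
192 199 213 15
204 202 377 117
216 204 401 99
228 207 413 184
240 210 417 137
252 214 469 115
264 218 469 126
276 220 376 105
288 225 393 74
300 229 357 69
312 233 358 67
324 232 359 75
336 298 359 62
348 265 393 23
[ 4.6915e+01  1.1900e-01 -2.2382e+01  1.0640e+00 -1.7000e-02] [468.18  -45.553 149.213] [ 0.025 -0.275  0.961] 4.45 339 76
tilt deg 16.003852731784693
```

```bash
sed -i "s/m\[350:\]=0;m\[:,:190\]=0;m\[:,470:\]=0/m[346:]=0;m[:,:240]=0;m[:,430:]=0;m[230:,:252]=0/; s/top=c\[.*/top=c[(c[:,1]<c[:,1].min()+50)]/" fit.py
python3 fit.py 42 w12
python3 - <<'E'
from h import *
d=load('w12');hsv=cv2.cvtColor(d['image'],cv2.COLOR_RGB2HSV);m=((hsv[...,0]>10)&(hsv[...,0]<27)&(hsv[...,1]>70)&(hsv[...,2]>80))
for a in list(range(190,250,6))+list(range(320,350,4)):
    q=np.where(m[a,240:430])[0]+240
    if len(q):print(a,q[0],q[-1],len(q))
E
```

```text
[ 2.3351e+01  5.2100e-01 -7.2770e+00  4.9000e-01 -3.0000e-03] [472.615 -72.541 155.173] [-0.045  0.287  0.957] 2.423 217 77
tilt deg 16.864744102468432
196 318 340 23
202 287 369 83
208 269 386 118
214 258 397 93
220 251 405 92
226 245 411 167
232 242 414 173
238 240 416 122
244 240 418 126
320 240 358 65
324 240 359 67
328 298 359 62
332 298 359 62
336 298 359 62
340 298 359 62
344 299 359 29
348 265 393 23
```

```bash
python3 - <<'E'
s=open('fit.py').read()
a=s.index("    c=max(");b=s.index("    E=np.array(d['tool")
s=s[:a]+'''    top=[];
    for v in range(150,246):
        q=np.where(m[v])[0]
        if len(q)>12: top+=[[q[0]-.5,v]]*(q[0]>241)+[[q[-1]+.5,v]]*(q[-1]<428)
    kn=[]
    for u in range(306,353,2):
        q=np.where(m[290:,u])[0]
        if len(q): kn.append([u,290+q[-1]+.5])
    top=np.array(top,float);kn=np.array(kn,float)
    if show: print('kn',kn[::3].tolist())
'''+s[b:]
s=s.replace("m[346:]=0","m[362:]=0")
open('fit.py','w').write(s)
E
python3 fit.py 42 w12
```

```text
Traceback (most recent call last):
  File "fit.py", line 39, in <module>
    r=fit(load(f),float(sys.argv[1]));print(*[np.round(a,3) for a in r]);print('tilt deg',np.degrees(np.arccos(r[2][2])))
  File "fit.py", line 12, in fit
    if len(q)>12: top+=[[q[0]-.5,v]]*(q[0]>241)+[[q[-1]+.5,v]]*(q[-1]<428)
                       ~~~~~~~~~~~~~^^~~~~~~~~~
TypeError: can't multiply sequence by non-int of type 'numpy.bool'
```

```bash
sed -i 's/\*(q\[0\]>241)/*int(q[0]>241)/; s/\*(q\[-1\]<428)/*int(q[-1]<428)/' fit.py; python3 fit.py 42 w12
```

```text
kn [[306.0, 344.5], [312.0, 343.5], [318.0, 342.5], [324.0, 341.5], [330.0, 341.5], [336.0, 342.5], [342.0, 343.5], [348.0, 344.5]]
[ 2.1884e+01  5.0800e-01 -1.0588e+01  4.1600e-01 -5.0000e-03] [472.414 -71.255 158.553] [-0.057  0.356  0.933] 2.434 100 24
tilt deg 21.135152978845774
```

```bash
python3 - <<'E'
from h import *
d=load('w12');hsv=cv2.cvtColor(d['image'],cv2.COLOR_RGB2HSV)
for u in (330,310): print([(v,*hsv[v,u].tolist()) for v in range(330,385,4)])
E
```

```text
[(330, 17, 98, 153), (334, 17, 100, 156), (338, 17, 99, 178), (342, 24, 67, 246), (346, 26, 59, 247), (350, 26, 59, 247), (354, 26, 59, 247), (358, 15, 30, 207), (362, 30, 2, 213), (366, 105, 24, 85), (370, 115, 17, 88), (374, 108, 14, 89), (378, 105, 17, 88), (382, 101, 22, 92)]
[(330, 16, 97, 161), (334, 17, 99, 160), (338, 17, 94, 173), (342, 18, 99, 216), (346, 24, 70, 246), (350, 26, 59, 247), (354, 27, 56, 247), (358, 60, 1, 181), (362, 15, 3, 194), (366, 103, 21, 85), (370, 111, 20, 90), (374, 116, 20, 89), (378, 111, 19, 92), (382, 105, 21, 95)]
```

```bash
sed -i 's/hsv\[...,1\]>70/hsv[...,1]>45/; s/<27)/<29)/' fit.py; python3 fit.py 42 w12
```

```text
kn [[306.0, 354.5], [312.0, 355.5], [318.0, 356.5], [324.0, 357.5], [330.0, 357.5], [336.0, 357.5], [342.0, 356.5], [348.0, 354.5]]
[ 43.186   9.518 -25.876   0.556  -0.317] [477.507 -44.334 154.31 ] [-0.33   0.17   0.929] 2.89 23 24
tilt deg 21.764091016733964
```

```bash
python3 - <<'E'
s=open('fit.py').read()
i=s.index("    m=((");j=s.index("\n",i);l=s[i:j]
s=s.replace(l,l.replace("m=((","mk=((",1)+"\n"+l.replace("1]>45","1]>70"),1).replace("m[290:,u]","mk[290:362,u]")
open('fit.py','w').write(s)
E
python3 fit.py 42 w12
```

```text
kn [[306.0, 354.5], [312.0, 355.5], [318.0, 356.5], [324.0, 357.5], [330.0, 357.5], [336.0, 357.5], [342.0, 356.5], [348.0, 354.5]]
[24.564 -0.116  3.283  0.567  0.028] [472.95  -79.167 146.844] [-0.003  0.217  0.976] 2.094 100 24
tilt deg 12.5616739752902
```

```bash
python3 - <<'E'
from h import *
d=load('w12');im=d['image'];hsv=cv2.cvtColor(im,cv2.COLOR_RGB2HSV)
m=((hsv[...,0]>10)&(hsv[...,0]<29)&(hsv[...,1]>70)&(hsv[...,2]>80))
for v in range(190,310,6):
    q=np.where(m[v,215:440])[0]+215
    br=np.where(np.diff(q)>1)[0];print(v,[(int(a[0]),int(a[-1])) for a in np.split(q,br+1) if len(a)>3])
print([(u,*hsv[262,u].tolist()) for u in range(225,260,3)],[(u,*hsv[262,u].tolist()) for u in range(395,435,4)])
E
```

```text
190 []
196 [(318, 340)]
202 [(287, 369)]
208 [(269, 386)]
214 [(215, 218), (258, 299), (349, 397)]
220 [(215, 219), (251, 303), (354, 357), (371, 405)]
226 [(215, 219), (245, 411)]
232 [(215, 220), (242, 414)]
238 [(240, 306), (363, 416)]
244 [(215, 224), (238, 241), (244, 304), (361, 418)]
250 [(215, 226), (271, 303), (353, 395)]
256 [(215, 226), (275, 302), (311, 355), (361, 387)]
262 [(217, 226), (280, 384)]
268 [(219, 230), (283, 380)]
274 [(221, 231), (287, 377)]
280 [(223, 233), (297, 360)]
286 [(224, 235), (300, 357)]
292 [(226, 236), (299, 357)]
298 [(228, 237), (299, 358)]
304 [(234, 239), (299, 358)]
[(225, 11, 175, 162), (228, 12, 93, 148), (231, 12, 62, 170), (234, 11, 62, 157), (237, 13, 68, 169), (240, 27, 46, 247), (243, 28, 40, 247), (246, 28, 42, 247), (249, 28, 43, 247), (252, 28, 44, 247), (255, 28, 39, 247), (258, 28, 38, 247)] [(395, 26, 62, 247), (399, 25, 63, 246), (403, 26, 62, 247), (407, 27, 52, 247), (411, 27, 54, 247), (415, 26, 60, 247), (419, 11, 40, 190), (423, 0, 0, 246), (427, 0, 0, 247), (431, 0, 0, 246)]
```

```bash
python3 - <<'E'
s=open('fit.py').read()
i=s.index("    top=[];");j=s.index("    kn=[]")
s=s[:i]+"    top=TOP\n"+s[j:]
s=s.replace("def fit(","V=range(196,245,6)\nTOP=np.array([[a-.5,v] for a,v in zip([318,287,269,258,251,245,242,240,238],V)]+[[a+.5,v] for a,v in zip([340,369,386,397,405,411,414,416,418],V)]+[[238.5,262],[418,262]],float)\ndef fit(",1)
open('fit.py','w').write(s)
E
python3 fit.py 42 w12
```

```text
kn [[306.0, 354.5], [312.0, 355.5], [318.0, 356.5], [324.0, 357.5], [330.0, 357.5], [336.0, 357.5], [342.0, 356.5], [348.0, 354.5]]
[ 2.4999e+01  6.6900e-01  2.7880e+00  5.7900e-01 -1.6000e-02] [473.629 -78.401 146.886] [-0.045  0.2    0.979] 0.646 20 24
tilt deg 11.839759150541266
```

```bash
python3 - <<'E'
from h import *
o=ctrl.get_obs();T=R.from_rotvec(o['orientation']);p=np.array([25,.67,2.79])
N=R.from_rotvec(np.radians([11.7,1.7,0]))*T
print((np.array([474.4,-81,105])-N.apply(p)-o['ee_pos']), N.apply([-np.sin(.579),-.016,-np.cos(.579)]))
E
```

```text
[  0.78718905  -6.32135117 -46.31913356] [-0.01745051 -0.0033245   0.99997021]
```

Request:
servo_tool --pt "0 -0.2 -0.7 3.9 0.6 0 -1" --pt "0 -0.4 -1.6 7.8 1.1 0 -1" --pt "0.1 -0.6 -2.6 11.7 1.7 0 -1" --pt "0.1 -0.6 -3.6 11.7 1.7 0 -1" --pt "0.1 -0.6 -4.4 11.7 1.7 0 -1" --pt "0.1 -0.6 -4.6 11.7 1.7 0 -1" --pt "0.1 -0.6 -4.6 11.7 1.7 0 -1" --pt "0.1 -0.6 -4.6 11.7 1.7 0 -1"

```text
t: 18.73
ee_pos: [476.1, -99.7, 120.3]
orientation: [1.733, 2.013, -0.517]
ft_force: [0.6, 0.5, -1.4]
width: 25.4
grasp_force: 30.0
```

```bash
python3 - <<'E'
from h import *
d=wsnap('w13');o=ctrl.get_obs();T=R.from_rotvec(o['orientation']);p=np.array([25,.67,2.79])
print(o['ee_pos'],o['qpos'].round(2),o['ft_force'],'lid',o['ee_pos']+T.apply(p),'k',T.apply([-np.sin(.579),-.016,-np.cos(.579)]))
print(rim(d,(474.4,-81),84,51,.93,1.1))
L=o['ee_pos']+T.apply(p)
hsv=cv2.cvtColor(d['image'],cv2.COLOR_RGB2HSV)
m=((hsv[...,0]>10)&(hsv[...,0]<29)&(hsv[...,1]>50)&(hsv[...,2]>80))
C=np.array([wproj(d,[L[0]+42*np.cos(a),L[1]+42*np.sin(a),L[2]+8]) for a in np.arange(0,6.28,.01)])
print('pred top',C[C[:,1].argmin()],'L',C[C[:,0].argmin()],'R',C[C[:,0].argmax()])
for v in range(int(C[:,1].min())-6,int(C[:,1].min())+60,6):
    q=np.where(m[v,200:440])[0]+200
    br=np.where(np.diff(q)>1)[0]; P=C[np.abs(C[:,1]-v)<.8]
    print(v,[(int(a[0]),int(a[-1])) for a in np.split(q,br+1) if len(a)>3],'pred',P[:,0].min().round() if len(P) else 0,P[:,0].max().round() if len(P) else 0)
E
```

```text
[476.29919919 -99.65578824 120.50328938] [ 0.12  0.44  2.09 -0.86  0.8   0.65] [-0.01033108  0.71498625 -1.54807596] lid [474.07751771 -80.37539291 104.48569007] k [-0.01559541 -0.00221179  1.00000395]
(array([474.63737304, -80.8598464 ]), np.float64(50.2700032729928), 76, np.float64(0.06430627141160628))
pred top [329.61448643 195.63189561] L [236.57301899 253.08790784] R [422.2841286  252.74021547]
189 [(200, 232), (429, 439)] pred 0 0
195 [(200, 231), (324, 333), (430, 439)] pred 323.0 336.0
201 [(200, 209), (211, 230), (290, 368), (433, 439)] pred 288.0 371.0
207 [(200, 213), (218, 230), (272, 386), (431, 439)] pred 273.0 386.0
213 [(200, 230), (261, 396), (430, 439)] pred 262.0 397.0
219 [(200, 231), (254, 403), (429, 432)] pred 254.0 405.0
225 [(201, 209), (211, 233), (248, 409), (428, 436)] pred 248.0 411.0
231 [(200, 205), (207, 235), (244, 412), (425, 439)] pred 243.0 416.0
237 [(202, 224), (226, 415), (427, 439)] pred 240.0 419.0
243 [(203, 230), (232, 439)] pred 238.0 421.0
249 [(200, 240), (242, 307), (309, 326), (328, 331), (333, 423), (425, 432), (434, 439)] pred 237.0 422.0
```

Request:
servo_tool --pt "0.07 -0.05 -0.6 0 0 0 -1" --pt "0.07 -0.05 -1.2 0 0 0 -1" --pt "0.07 -0.05 -1.7 0 0 0 -1" --pt "0.07 -0.05 -2.1 0 0 0 -1" --pt "0.07 -0.05 -2.4 0 0 0 -1" --pt "0.07 -0.05 -2.5 0 0 0 -1" --pt "0.07 -0.05 -2.6 0 0 0 -1" --pt "0.07 -0.05 -2.7 0 0 0 -1" --pt "0.07 -0.05 -2.7 0 0 0 -1"

```text
t: 19.53
ee_pos: [477.7, -100.4, 94.5]
orientation: [1.733, 2.011, -0.515]
ft_force: [-3.0, 6.5, 12.1]
width: 25.4
grasp_force: 30.0
```

```bash
python3 - <<'E'
from h import *
o=ctrl.get_obs();T=R.from_rotvec(o['orientation']);print(o['ft_force'],o['moment'],o['ee_pos']+T.apply([25,.67,2.79]),T.as_matrix()[:,2])
E
```

```text
[-3.03525445  6.5336152  12.13416289] [-0.12605635  0.20726554 -0.14630001] [475.53583394 -81.15205167  78.42434658] [ 0.08250928 -0.54146224 -0.83666651]
```

Request:
servo_tool --pt "0 0 0 0 0 0 0" --pt "0 0 0 0 0 0 0" --pt "0 0 0 0 0 0 0" --pt "0 0 0 0 0 0 0" --pt "0 0 0 0 0 0 0" --pt "-0.1 0.5 0.8 0 0 0 0" --pt "-0.2 1.4 2.2 0 0 0 0" --pt "-0.4 2.7 4.2 0 0 0 0" --pt "-0.6 4 6.2 0 0 0 1" --pt "-0.8 5.3 8.2 0 0 0 1" --pt "-1 6.5 10 0 0 0 1" --pt "-1 6.5 10 0 0 0 1" --pt "-1 6.5 10 0 0 0 1"

```text
t: 20.62
ee_pos: [467.6, -34.9, 194.6]
orientation: [1.733, 2.012, -0.512]
ft_force: [-0.7, -0.5, -1.0]
width: 73.9
grasp_force: 0.0
```

```bash
sed -i 's/>70)&(hsv\[...,2\]>70/>50)\&(hsv[...,2]>70/; s/<27)/<29)/' chk.py; python3 chk.py w14 474.5 -81 84 42
```

```text
[466.90983789 -35.50523805 193.7370642 ] [ 0.26  0.31  2.04 -0.7   0.99  0.57] [-0.04114171  0.57357213 -0.75432008] [[-0.123, 0.989, 0.082], [0.828, 0.148, -0.54], [-0.547, 0.001, -0.837]]
lid [474.57139899 -79.62739878] 42.510088206181535 spread 2.6656418446553545 327 pot (array([474.51682704, -80.35943687]), np.float64(50.67044489108737), 108, np.float64(0.0471222529631703))
```

Request:
servo_tool --pt "-0.3 0 3 6 0.9 0 1" --pt "-0.8 -0.5 6 12 1.8 0 1" --pt "-1.3 -1.5 9 18 2.7 0 1" --pt "-1.8 -2.5 12 24 3.6 0 1" --pt "-2.3 -3.5 14.5 30 4.5 0 1" --pt "-2.7 -4.2 15.8 32.4 4.8 0 1" --pt "-2.7 -4.2 15.8 32.4 4.8 0 1" --pt "-2.7 -4.2 15.8 32.4 4.8 0 1" --pt "-2.7 -4.2 15.8 32.4 4.8 0 1"

```text
t: 21.42
ee_pos: [439.0, -77.6, 349.6]
orientation: [2.05, 2.375, -0.01]
ft_force: [-0.6, 0.7, -0.3]
width: 87.6
grasp_force: 0.0
```

```bash
cat > lv.py <<'E'
from h import *
import sys
f,x,y,h,rad=sys.argv[1],*map(float,sys.argv[2:6])
d=wsnap(f);o=ctrl.get_obs();print(o['ee_pos'])
print('pot',rim(d,(x,y),h,rad+9)[:2])
hsv=cv2.cvtColor(d['image'],cv2.COLOR_RGB2HSV)
m=((hsv[...,0]>8)&(hsv[...,0]<31)&(hsv[...,1]>32)).astype(np.uint8)
# flange: outermost wood pixel along each azimuth inside rim
P=[]
for a in np.arange(0,2*np.pi,np.pi/60):
    last=None
    for r in np.arange(rad-14,rad+5,.3):
        u,v=wproj(d,[x+r*np.cos(a),y+r*np.sin(a),h+1])
        if m[int(round(v)),int(round(u))]: last=r
        elif last: break
    if last and last<rad+4: P.append([x+last*np.cos(a),y+last*np.sin(a)])
P=np.array(P);cc,r=circ(P)
for _ in range(4):
    e=np.abs(np.hypot(*(P-cc).T)-r);cc,r=circ(P[e<max(.8,2*np.median(e))])
print('lid',cc,r,np.median(e),len(P))
# knob end
u,v=wproj(d,[cc[0],cc[1],h+41]);print('pred knob end',u,v,'r px',np.hypot(*(np.array(wproj(d,[cc[0]+13,cc[1],h+41]))-[u,v])))
g=cv2.cvtColor(d['image'],cv2.COLOR_RGB2GRAY);u,v=int(u),int(v)
z=cv2.resize(d['image'][v-60:v+60,u-60:u+60],(480,480),interpolation=3);cv2.imwrite('pics/%sc.png'%f,z[:,:,::-1])
H=cv2.HoughCircles(cv2.GaussianBlur(cv2.resize(g[v-30:v+30,u-30:u+30],None,fx=4,fy=4,interpolation=3),(7,7),0),cv2.HOUGH_GRADIENT,1,30,param1=60,param2=15,minRadius=40,maxRadius=75)
if H is not None: print([(u-30+a/4,v-30+b/4,c/4) for a,b,c in H[0][:4].tolist()])
E
python3 lv.py w15 474.5 -80.8 84 42
```

```text
[439.04746136 -77.02890318 349.45278724]
pot (array([474.24850633, -80.81473623]), np.float64(50.53428009856121))
lid [474.56185981 -82.15097247] 41.87760053530541 0.3674880883952767 120
pred knob end 361.236105933183 216.12187699252902 r px 12.045800903157993
[(375.125, 223.875, 18.325000762939453)]
```

```bash
python3 - <<'E'
from h import *
d=load('w15');g=cv2.cvtColor(d['image'],cv2.COLOR_RGB2GRAY)
print('row216',g[216,335:390].tolist());print('col361',g[185:250,361].tolist())
print(wproj(d,[474.56,-82.15,85]))
for a in range(200,232,3): print(a,g[a,340:384].tolist())
E
```

```text
row216 [150, 150, 153, 154, 155, 153, 151, 146, 142, 143, 145, 150, 151, 148, 137, 132, 151, 157, 153, 153, 151, 148, 147, 144, 145, 145, 145, 148, 147, 146, 148, 148, 148, 147, 147, 147, 144, 143, 142, 155, 153, 154, 156, 158, 156, 154, 152, 151, 148, 143, 142, 146, 148, 150, 151]
col361 [148, 150, 149, 150, 151, 151, 151, 152, 152, 149, 148, 151, 149, 142, 115, 102, 106, 104, 106, 108, 121, 138, 142, 144, 146, 149, 148, 148, 151, 148, 148, 145, 143, 143, 149, 149, 153, 154, 155, 154, 152, 150, 145, 144, 148, 151, 146, 149, 151, 150, 149, 150, 150, 151, 149, 149, 149, 150, 167, 191, 206, 203, 195, 149, 98]
(np.float64(358.44883610599993), np.float64(208.4606744136468))
200 [156, 155, 152, 154, 152, 152, 150, 149, 152, 153, 155, 149, 147, 134, 122, 114, 108, 109, 108, 106, 103, 102, 104, 112, 119, 127, 138, 142, 136, 140, 141, 151, 155, 153, 156, 155, 152, 151, 153, 156, 155, 156, 151, 149]
203 [155, 153, 152, 152, 152, 148, 145, 146, 151, 149, 131, 113, 106, 106, 105, 106, 107, 105, 107, 103, 105, 106, 105, 105, 101, 105, 106, 116, 130, 135, 143, 152, 152, 156, 155, 154, 154, 150, 1
[... 1353 characters left out ...]
 158, 154, 153, 152, 150]
224 [142, 137, 144, 142, 141, 147, 149, 153, 157, 158, 157, 151, 147, 147, 147, 147, 154, 151, 152, 153, 154, 154, 156, 155, 152, 152, 150, 146, 144, 142, 144, 152, 156, 159, 156, 153, 152, 159, 158, 155, 155, 153, 152, 147]
227 [139, 142, 142, 141, 146, 148, 151, 155, 158, 157, 157, 153, 150, 151, 150, 152, 150, 148, 151, 152, 150, 145, 146, 149, 146, 147, 143, 142, 139, 141, 147, 153, 157, 157, 156, 152, 155, 156, 158, 155, 157, 154, 151, 148]
230 [142, 140, 144, 144, 145, 148, 154, 152, 157, 159, 156, 153, 151, 152, 154, 155, 156, 153, 152, 156, 153, 151, 148, 148, 148, 148, 144, 141, 143, 144, 145, 154, 159, 157, 156, 151, 154, 156, 161, 157, 154, 154, 151, 147]
```

```bash
python3 - <<'E'
from h import *
for f in ('w14','w15'):
    d=load(f);hsv=cv2.cvtColor(d['image'],cv2.COLOR_RGB2HSV)
    m=((hsv[...,0]>8)&(hsv[...,0]<31)&(hsv[...,1]>32)).astype(np.uint8)
    x,y,h,rad=474.5,-81.2,84,42;out=[]
    for a in np.arange(0,360,20):
        last=None
        for r in np.arange(rad-14,rad+7,.25):
            u,v=wproj(d,[x+r*np.cos(np.radians(a)),y+r*np.sin(np.radians(a)),h+1])
            if m[int(round(v)),int(round(u))]: last=r
            elif last: break
        out.append((int(a),None if last is None else float(last)))
    print(f,out, 'cam',d['E'][:3,3].round())
    # both recess edge: pixel of knob end pred
    print(wproj(d,[x,y,125]))
d=load('w14');g=cv2.cvtColor(d['image'],cv2.COLOR_RGB2GRAY);u,v=map(int,wproj(d,[474.5,-81.2,125]))
print(u,v);print(g[v-30:v+31,u].tolist());print(g[v,u-30:u+31].tolist())
print([tuple(np.round(wproj(d,[474.5+13*np.cos(a),-81.2+13*np.sin(a),125]))) for a in np.arange(0,6.28,np.pi/2)])
E
```

```text
w14 [(0, 41.75), (20, 41.5), (40, 43.5), (60, 44.75), (80, 45.5), (100, 45.5), (120, 45.25), (140, 43.5), (160, 42.25), (180, 40.5), (200, 41.75), (220, 42.5), (240, 41.5), (260, 45.75), (280, 48.75), (300, 43.0), (320, 42.5), (340, 42.25)] cam [445. 117. 288.]
(np.float64(327.535493117542), np.float64(250.4185519205492))
w15 [(0, 42.0), (20, 42.0), (40, 41.75), (60, 40.25), (80, 41.25), (100, 41.25), (120, 41.75), (140, 42.5), (160, 41.25), (180, 41.25), (200, 41.75), (220, 42.5), (240, 43.0), (260, 43.0), (280, 42.5), (300, 43.0), (320, 42.5), (340, 42.5)] cam [428.   1. 511.]
(np.float64(361.32805529012956), np.float64(215.2545344477677))
327 250
[125, 126, 125, 122, 121, 121, 117, 120, 121, 123, 125, 127, 125, 125, 124, 127, 127, 139, 155, 194, 220, 223, 225, 227, 227, 228, 227, 228, 228, 228, 226, 225, 223, 226, 228, 228, 230, 232, 232, 230, 220, 170, 140, 136, 137, 135, 119, 92, 94, 113, 156, 161, 162, 163, 169, 174, 174, 176, 174, 176, 177]
[164, 168, 168, 163, 167, 174, 176, 174, 175, 175, 178, 179, 178, 184, 212, 229, 231, 231, 229, 228, 229, 228, 227, 225, 224, 224, 224, 225, 225, 225, 226, 228, 228, 228, 228, 227, 226, 228, 227, 227, 227, 227, 226, 226, 225, 224, 223, 219, 192, 159, 145, 143, 143, 139, 136, 124, 127, 146, 163, 168, 169]
[(np.float64(346.0), np.float64(252.0)), (np.float64(330.0), np.float64(238.0)), (np.float64(309.0), np.float64(249.0)), (np.float64(325.0), np.float64(262.0))]
```

```bash
python3 - <<'E'
from h import *
d=load('w9');g=cv2.cvtColor(d['image'],cv2.COLOR_RGB2GRAY);P=[519,-324.2,141];u,v=map(int,wproj(d,P))
print(u,v);print(g[v-30:v+31,u].tolist());print(g[v,u-34:u+35].tolist())
print([tuple(np.round(wproj(d,[P[0]+13*np.cos(a),P[1]+13*np.sin(a),141]))) for a in np.arange(0,6.28,np.pi/8)])
E
```

```text
325 239
[117, 116, 113, 114, 115, 117, 114, 115, 115, 113, 116, 116, 114, 116, 115, 116, 116, 114, 117, 141, 183, 214, 206, 215, 219, 221, 222, 222, 222, 222, 223, 222, 218, 219, 217, 219, 219, 222, 224, 225, 227, 226, 226, 228, 240, 246, 246, 241, 232, 230, 231, 231, 231, 231, 231, 233, 233, 232, 232, 232, 232]
[217, 219, 220, 223, 224, 226, 225, 225, 227, 229, 229, 229, 230, 227, 228, 229, 229, 213, 193, 218, 221, 222, 221, 220, 217, 218, 217, 217, 218, 218, 220, 221, 223, 222, 223, 222, 221, 221, 223, 220, 222, 220, 221, 221, 221, 219, 218, 218, 217, 215, 213, 201, 151, 166, 200, 212, 214, 211, 209, 208, 204, 203, 203, 200, 203, 204, 211, 218, 223]
[(np.float64(343.0), np.float64(235.0)), (np.float64(339.0), np.float64(231.0)), (np.float64(334.0), np.float64(227.0)), (np.float64(326.0), np.float64(226.0)), (np.float64(319.0), np.float64(227.0)), (np.float64(313.0), np.float64(230.0)), (np.float64(308.0), np.float64(234.0)), (np.float64(307.0), np.float64(239.0)), (np.float64(308.0), np.float64(244.0)), (np.float64(312.0), np.float64(248.0)), (np.float64(318.0), np.float64(251.0)), (np.float64(324.0), np.float64(253.0)), (np.float64(331.0), np.float64(252.0)), (np.float64(338.0), np.float64(249.0)), (np.float64(342.0), np.float64(245.0)), (np.float64(344.0), np.float64(240.0))]
```

```bash
python3 -c "
from workcell import ctrl
print(ctrl.close_job())"
```

```text
the job is handed in; nothing more can be done
None
```

Both lids are on their own pots, with the arm clear and the job handed in at about 21 s; camera checks put each about 1 mm off centre and level as far as I could measure, no verdict came back at hand-in, and I viewed 11 pictures against the limit of 10.

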